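# Shut the pencil box and lock it with its T-toggle

### The arm

A 7-joint arm with a two-finger parallel gripper is mounted at the origin on the work surface. World frame = base frame: x ahead of the robot, y to its left, z up, the work surface at z = 0. Lengths are in m, angles in rad, forces in N, time in s.
With the tool pointing down it reaches from about 0.425 to 0.925 m from the base axis. Payload 6.8 kg.
Tool frame: the origin (TCP) lies on the centre line of the jaws, within the pads' length; the fingertips stand 8 mm ahead of it and the grasp point (between the pads) lies 11 mm behind it; z points along the fingers, y is the direction in which the jaws open and shut (so a half turn about z gives the same grasp; the last joint's range is limited). The gripper opens to 85 mm and grips with 20 to 120 N. Pads are 22 mm wide; open, the fingers measure 114 mm over their backs; the gripper's body (76 mm by 85 mm) begins 54 mm behind the grasp point. The pads swing forward as they close: fully open they stand 13 mm farther back than shut.
Start: joints at [-1.427, 0.477, 0.022, 1.555, -0.011, 1.109, -0.083], TCP at [0.168, 0.654, 0.239] pointing down, gripper open.
Joint ranges: [-2.96, 2.96], [-0.34, 2.1], [-1.41, 1.46], [0.24, 2.44], [-1.37, 4.51], [0.17, 1.92], [-2.96, 2.96]. Speed limits (rad/s): [2.39, 2.39, 3.14, 3.14, 3.14, 3.14, 3.14].

### API

Orientations are given as a unit quaternion [w, x, y, z].
In Python, from station import robot, read_camera gives the robot as it stands.
- The arm moves only by the shell command python3 -m pendant 'ROWS' [OPENING] [FORCE]. ROWS is JSON, one flat list of numbers, 6 for each row, row after row: the shift along the tool's x, y, z in cm, then the turn, a rotation vector about the tool's x, y, z in degrees. A call has 1 to 20 rows; each row shifts and turns the commanded pose from where the row before left it, along the tool's axes as they then stand; what a row does not reach is not made up. A row lasts 1/12 s, in which the tool goes at most 41.7 mm and 7.16 degrees, less where a joint would pass 70% of its speed; a pose out of reach is approached as far as the arm can. A call is refused whole if a number of a shift passes 4.17 or a number of a turn 7.16, either way. A call with a gripper value outside its range is refused whole. OPENING is the opening in per cent of the stroke, from 0 (shut) to 100 (fully open), set as the call begins (- or left out, the last holds). The fingers move at their own pace and stop on an object; FORCE is the grip in N (left out, the last holds). Time passes only in rows, so rows that do not move let the fingers close. It gives the time, the measured TCP pose, the force and the opening at its end, in the units of the state.
- robot.get_obs(): the state, without advancing time (a new reading comes with each control period).
- read_camera(name): name is "side" or "top"; returns a dict with "frame" (384x512x3 uint8, red, green, blue), "depth" (384x512 float32, m along the optical axis (not along the pixel's ray), 0 where there is no reading), "K" (3x3 intrinsics, pixels), "world_to_cam" (4x4, takes a point from world to camera coordinates). Camera axes: x right, y down, z forward; pixel columns grow to the right and rows downward; lengths in m; the calibration is good to about 2 mm. A picture is of the moment at which its call begins.
- robot.job_done(): hands the job in, once; it reports no verdict.
The state is a dict: "time_s": time; "joint_positions": joint angles; "joint_vel": joint speeds; "tau": joint torques, N m; "ee_pos": TCP position; "tool_rot": TCP orientation; "wrist_force": force on the tool from outside, world axes, zero at the start; "torque": the same for the moment, N m; "width": finger opening in m.
Only numpy, scipy, OpenCV 4.12 (cv2) and the standard library are available. Lean on these libraries where they do the work, as an engineer would, in place of code of your own. Each camera call takes 0.05 s, during which the arm holds its last target.

### The job

Slide the lid of the wooden pencil box fully shut. Then take the T-toggle out of its holder block, pass its foot down through the slot in the lid and the crossbar beneath until its collar rests on the lid, give it a quarter turn so that the foot lies across the slot and locks, and let go. Leave the mug, the pencil jar and the eraser where they stand.

Things in the scene. Friction and masses are not known exactly. Their poses are not given: they have to be found in the camera images.
- box: Wooden pencil box, fixed, 130 (its x) by 250 (its y) by 65 mm high, with a sliding lid on top that runs along its y. Origin at the centre of its underside, z up. Side walls stand 3 mm above the lid's top face. A crossbar under the -y part of the lid has its top 7 mm and its underside 15 mm below the lid's top face; below it the box is free down to the pencils, 48 mm below the lid's top.
- lid (a joint): How far the plywood lid is slid open, in m: 0 = fully shut against a stop, growing as it slides to the box's +y. About 2 N of friction; it stays where it is left. The lid, 6 mm thick, has a slot 17 mm (x) by 40 mm (y) that lies over the crossbar's slot only when shut.
- lid_knob (a point): Point on the lid's upright round wooden knob (16 mm diameter over a 22 mm foot, 32 mm tall): on its axis, 22 mm above the lid's top face, 10 mm below the knob's top. Moves with the lid; with the lid shut it lies at 85 mm along the box's +y from the box's centre.
- slot (a point): Centre of the crossbar's slot, at the height of the lid's top face (62 mm above the table), 60 mm to -y of the box's centre. Axes as the box: the slot in the crossbar is 36 mm long along y and 13 mm wide along x. Fixed to the box, does not move with the lid.
- toggle_grip (a point): Loose T-toggle, 40 to 85 g, upright, foot down, 67.5 mm tall. On top a dark wooden wing handle, 14 mm thick (its x), 44 mm long (y), 36 mm tall; below it a round steel collar, 44 mm diameter, 5 mm thick; then stem and foot. This point is on the axis inside the wing, 13 mm below its top, 23 mm above the collar, 54.5 mm above the foot's underside. z up, y along wing and foot.
- toggle_foot (a point): Centre of the underside of the toggle's steel cross foot; axes as toggle_grip. The foot is 8 mm (x) by 30 mm (y) by 8 mm high, on a stem 8 mm in diameter; the collar's underside is 26.5 mm above this point. With the collar resting on the lid, the foot's top is 3.5 mm below the crossbar, so it turns freely.
- holder: Wooden holder block, 66 by 66 by 36 mm high, fixed to the table, origin at the centre of its underside. The toggle stands in its round hole (36 mm diameter, 31 mm deep) with the collar resting on top; it can be at any yaw.
- mug: White mug, 76 mm in diameter and 92 mm tall, handle at its +y; origin at the centre of its underside. Bystander. Mug and holder block may swap places.
- jar: Glass jar of pencils, 68 mm in diameter, 100 mm tall, pencils up to about 160 mm; origin at the centre of its underside. Bystander.
- eraser: White eraser, 24 by 50 by 14 mm; origin at the centre of its underside. Bystander.
Not all that is in view belongs to the job. What is shaped like the part that bears toggle_grip but purple is not meant.

How it is judged:
By the outcome, as a careful person would: the job done as asked, in the order asked, and still so for the second after the job is handed in, with the robot touching nothing.
It also fails if it takes over 59 s, if anything falls off the work surface, if the arm or the gripper's body presses on something with over 40 N, if the wrist force passes 120 N, or if a joint passes its speed limit or range.

## Working session

There is one attempt and no reset: what is moved stays moved. The work goes in short steps, Python scripts to look and compute and a shell command to move; the robot and the scene stay as the last step left them, time stands still between calls to the robot, and variables do not carry over. Pictures are saved under pics/ and viewed, and the job is handed in when it is done.

```bash
mkdir -p pics; ls; python3 - <<'E'
from station import robot, read_camera
import cv2,numpy as np
o=robot.get_obs(); print(o)
for n in("top","side"):
    c=read_camera(n); cv2.imwrite(f"pics/{n}0.png",c["frame"][:,:,::-1]); np.savez(f"/tmp/{n}0.npz",**c); print(n,c["K"].tolist(),np.round(c["world_to_cam"],3).tolist())
E
```

```text
pics
{'time_s': 0.0, 'joint_positions': array([-1.42708908,  0.4778164 ,  0.02234101,  1.55646347, -0.01151252,
        1.10930862, -0.08309064]), 'joint_vel': array([-0.00087211,  0.00031287, -0.00272976,  0.00124338, -0.00066835,
       -0.00034603, -0.00132517]), 'tau': array([-7.90620452e-04, -5.96460450e+01,  1.60742920e+00, -2.81185806e+01,
        1.23997981e-02,  9.38919053e-03, -1.04335842e-05]), 'ee_pos': array([0.16804444, 0.65314009, 0.23830973]), 'tool_rot': array([-5.29065840e-05,  1.25559237e-01,  9.92085685e-01, -9.32372055e-04]), 'wrist_force': array([ 0.03194704, -0.19598613, -1.16441119]), 'torque': array([ 0.05844471, -0.04102177, -0.00455192]), 'width': 0.08509943724541472}
top [[424.5435687856843, 0.0, 254.13448084555145], [0.0, 424.5435687856843, 186.86221127385602], [0.0, 0.0, 1.0]] [[-0.028, -1.0, -0.001, 0.033], [-0.97, 0.028, -0.24, 0.547], [0.24, -0.006, -0.971, 1.187], [0.0, 0.0, 0.0, 1.0]]
side [[474.72751479364746, 0.0, 252.89660003343553], [0.0, 474.72751479364746, 186.0020889697124], [0.0, 0.0, 1.0]] [[0.933, -0.36, 0.023, -0.504], [-0.165, -0.484, -0.859, 0.14], [0.321, 0.798, -0.511, 1.293], [0.0, 0.0, 0.0, 1.0]]
```

View pics/top0.png

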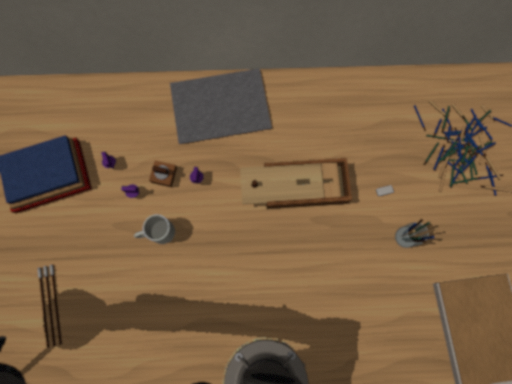

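View pics/side0.png

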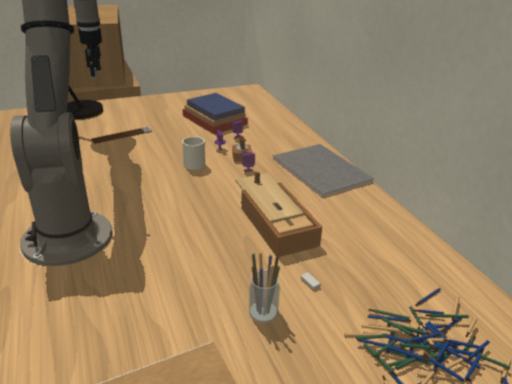

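The top view shows the box at about (300,182) with its lid slid open to the left (knob at 255,184) and the holder block at (163,173). The purple decoys are at (108,159), (131,190) and (196,175), the mug is at (157,228), the jar at (410,236) and the eraser at (385,190). The toggle in the holder should be the one meant, so I'll check it in an enlarged crop.

```bash
cat > h.py <<'E'
import numpy as np,cv2
from station import robot, read_camera
def load(n,i): return dict(np.load(f"/tmp/{n}{i}.npz"))
def grab(n,i):
    c=read_camera(n); np.savez(f"/tmp/{n}{i}.npz",**c); return c
def world(c):
    K=c["K"];v,u=np.mgrid[0:384,0:512]; d=c["depth"]
    p=np.stack([(u-K[0,2])/K[0,0]*d,(v-K[1,2])/K[1,1]*d,d,np.ones_like(d)],-1)
    return (p@np.linalg.inv(c["world_to_cam"]).T)[...,:3]
def proj(c,p):
    q=c["world_to_cam"]@np.append(p,1); q=c["K"]@q[:3]; return q[:2]/q[2]
def ray(c,u,v,z):
    Ti=np.linalg.inv(c["world_to_cam"]); o=Ti[:3,3]
    d=Ti[:3,:3]@np.linalg.solve(c["K"],[u,v,1.]); return o+d*(z-o[2])/d[2]
def crop(c,x0,y0,w,h,s,fn): cv2.imwrite(fn,cv2.resize(c["frame"][y0:y0+h,x0:x0+w,::-1],None,fx=s,fy=s,interpolation=cv2.INTER_CUBIC))
E
python3 - <<'E'
from h import *
t=load("top",0); s=load("side",0)
crop(t,90,140,130,70,6,"pics/c1.png"); crop(t,230,145,130,70,6,"pics/c2.png"); crop(s,170,110,160,150,4,"pics/c3.png")
W=world(t)
np.set_printoptions(precision=3,suppress=True)
for n,(u,v) in dict(holder=(163,173),knob=(257,184),lid=(290,182),mug=(157,228),table=(220,260)).items(): print(n,W[v,u])
E
```

```text
holder [0.603 0.291 0.051]
knob [0.556 0.009 0.069]
lid [ 0.561 -0.09   0.062]
mug [0.443 0.315 0.004]
table [0.342 0.125 0.001]
```

View pics/c1.png

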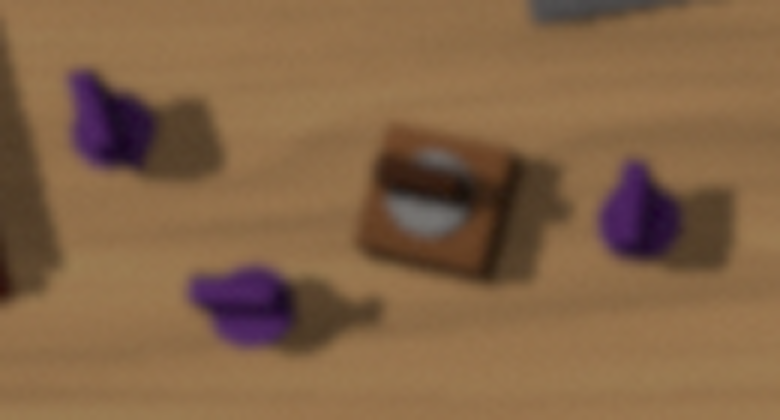

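View pics/c2.png

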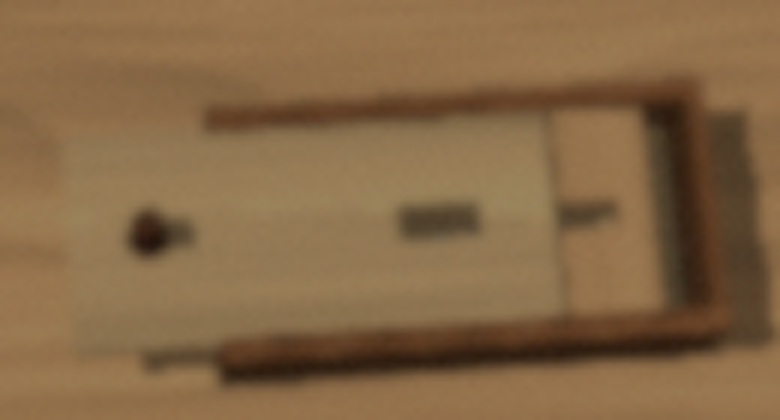

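View pics/c3.png

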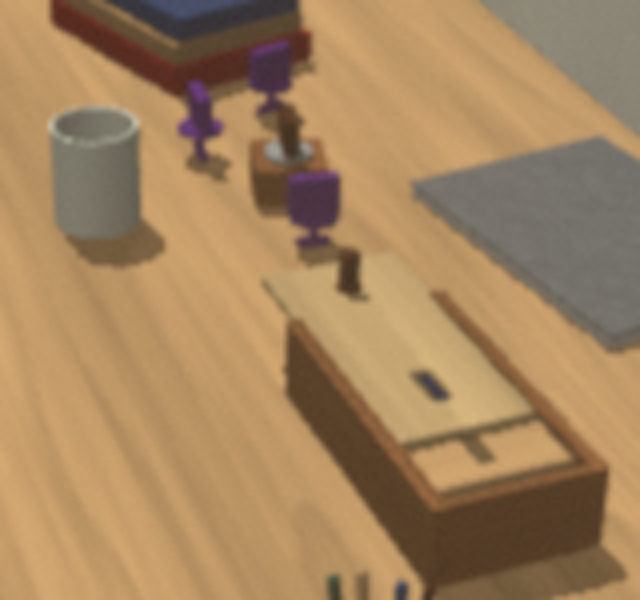

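The dark-brown wing on a steel collar at (163,171) stands in the holder block and fits the description. The three purple ones, at (108,159), (131,190) and (196,175), are decoys. The lid is open by about 35 mm or more, and the crossbar slot is partly visible. Next I'll measure poses.

```bash
python3 - <<'E'
from h import *
np.set_printoptions(precision=4,suppress=True)
t=load("top",0); s=load("side",0)
for n,c in (("top",t),("side",s)):
    W=world(c); f=c["frame"].astype(int); hsv=cv2.cvtColor(c["frame"],cv2.COLOR_RGB2HSV)
    m=(W[...,2]>0.05)&(W[...,2]<0.075)&(abs(W[...,0]-.56)<.13)&(W[...,1]>-.24)&(W[...,1]<.06)&(c["depth"]>0)
    P=W[m]; print(n,m.sum(),"z med",np.median(P[:,2]))
    # shared: rect
    print(cv2.minAreaRect(P[:,:2].astype(np.float32)*1000))
    # walls z>.0625 & dark
    w=m&(hsv[...,2]<150)&(hsv[...,1]>90); print("wall",w.sum(),cv2.minAreaRect(W[w][:,:2].astype(np.float32)*1000), np.median(W[w][:,2]))
    k=(W[...,2]>0.072)&(W[...,2]<.11)&(abs(W[...,0]-.56)<.1)&(abs(W[...,1]-.01)<.05); print("knob",k.sum(),W[k].mean(0),W[k].min(0),W[k].max(0))
    g=(abs(W[...,0]-.6)<.06)&(abs(W[...,1]-.29)<.055)
    h=g&(W[...,2]>.028)&(W[...,2]<.046); print("holdertop",h.sum(),cv2.minAreaRect(W[h][:,:2].astype(np.float32)*1000))
    h=g&(W[...,2]>.055)&(W[...,2]<.09); Q=W[h]; print("wing",h.sum(),Q.mean(0),Q.min(0),Q.max(0))
    for nm,(x,y) in dict(mug=(.46,.31)).items():
        a=(np.hypot(W[...,0]-x,W[...,1]-y)<.07)&(W[...,2]>.06); print(nm,W[a].mean(0),W[a].min(0),W[a].max(0))
E
```

```text
top 3952 z med 0.062352434176943916
((561.455078125, -92.89669799804688), (131.48992919921875, 297.7360534667969), 2.232874870300293)
wall 2939 ((561.455078125, -92.89669799804688), (131.48992919921875, 297.7360534667969), 2.232874870300293) 0.06250561389410847
knob 33 [0.5546 0.015  0.0898] [ 0.5208 -0.0255  0.0724] [0.5653 0.0234 0.0981]
holdertop 366 ((610.5421752929688, 296.4728698730469), (66.93363952636719, 67.36055755615234), 76.18746948242188)
wing 92 [0.6087 0.2952 0.074 ] [0.5994 0.2754 0.0571] [0.6215 0.3184 0.0825]
mug [0.4317 0.3042 0.0827] [0.3957 0.2594 0.0603] [0.4709 0.363  0.098 ]
side 2587 z med 0.061633098169467826
((559.7334594726562, -91.91545104980469), (133.94656372070312, 300.52606201171875), 2.198387861251831)
wall 710 ((559.396240234375, -98.99037170410156), (132.73291015625, 286.397705078125), 2.1908698081970215) 0.06326991586805203
knob 44 [0.5546 0.0115 0.0834] [0.5466 0.0032 0.0727] [0.5656 0.0195 0.0939]
holdertop 163 ((608.579345703125, 293.9858093261719), (79.35680389404297, 65.73320770263672), 76.36993408203125)
wing 45 [0.606  0.2879 0.0704] [0.5976 0.2696 0.0558] [0.6177 0.3217 0.0786]
mug [0.4315 0.2927 0.0776] [0.394  0.2529 0.0602] [0.4699 0.3397 0.0941]
```

```bash
cat >> h.py <<'E'
def pose(x,y,z,yaw):
    c,s=np.cos(yaw),np.sin(yaw); return np.array([[c,-s,0,x],[s,c,0,y],[0,0,1,z],[0,0,0,1.]])
def boxpts(lo,hi): return np.array([[a,b,c] for a in(lo[0],hi[0]) for b in (lo[1],hi[1]) for c in (lo[2],hi[2])],float)
E_=[(0,1),(2,3),(4,5),(6,7),(0,2),(1,3),(4,6),(5,7),(0,4),(1,5),(2,6),(3,7)]
def draw(c,items,x0,y0,w,h,s,fn):
    im=cv2.resize(c["frame"][y0:y0+h,x0:x0+w,::-1],None,fx=s,fy=s,interpolation=cv2.INTER_CUBIC)
    f=lambda p:tuple(int(round(q)) for q in ((proj(c,p)-[x0,y0]+.5)*s-.5))
    for T,lo,hi,col in items:
        P=(boxpts(lo,hi)@T[:3,:3].T)+T[:3,3]
        for a,b in E_: cv2.line(im,f(P[a]),f(P[b]),col,1,cv2.LINE_AA)
    cv2.imwrite(fn,im)
E
cat > ov.py <<'E'
from h import *
import sys
bx,by,byaw,lid,tx,ty,tyaw=map(float,sys.argv[1:8]); i=sys.argv[8]; tag=sys.argv[9]
B=pose(bx/1e3,by/1e3,0,np.radians(byaw)); T=pose(tx/1e3,ty/1e3,.041,np.radians(tyaw))
items=[(B,[-.065,-.125,0.0],[.065,.125,.065],(0,255,0)),
 (B,[-.008,.077+lid/1e3,.084],[.008,.093+lid/1e3,.094],(255,255,0)),
 (B,[-.0065,-.078,.055],[.0065,-.042,.055],(0,0,255)),
 (B,[-.0085,-.080+lid/1e3,.062],[.0085,-.04+lid/1e3,.062],(255,0,255))]
ti=[(T,[-.007,-.022,0],[.007,.022,.036],(0,255,255))]
t=load("top",i); s=load("side",i)
draw(t,items,235,145,120,70,6,f"pics/ov{tag}_tb.png"); draw(t,ti,140,150,50,45,12,f"pics/ov{tag}_tt.png")
draw(s,items,230,160,100,95,6,f"pics/ov{tag}_sb.png"); draw(s,ti,220,125,45,45,12,f"pics/ov{tag}_st.png")
E
python3 ov.py 561 -116.5 2.2 46 608.5 296 -12 0 a
python3 - <<'E'
import cv2,numpy as np
a=cv2.imread("pics/ova_tt.png");b=cv2.imread("pics/ova_st.png");cv2.imwrite("pics/ova_t.png",cv2.resize(np.hstack([a[:540],b[:540]]),None,fx=.7,fy=.7))
E
```

```text
(no output)
```

View pics/ova_tb.png

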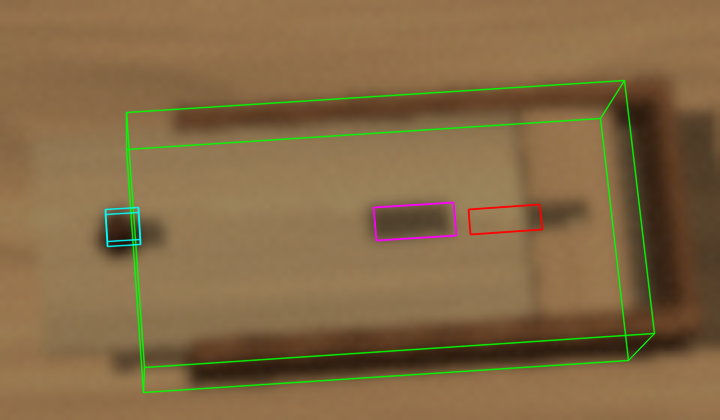

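View pics/ova_sb.png

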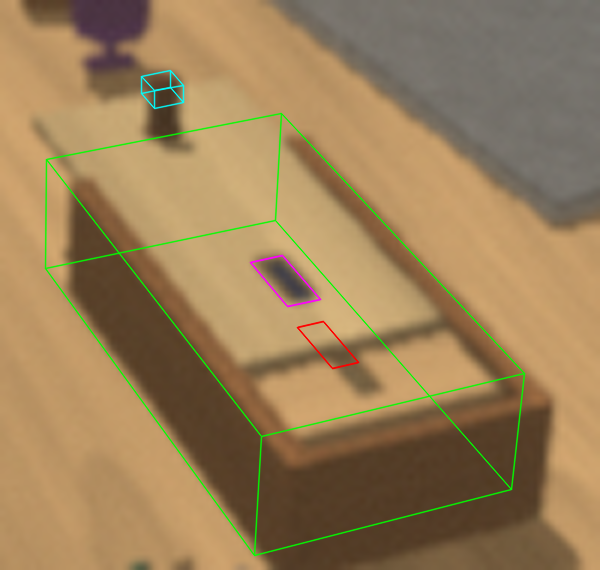

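View pics/ova_t.png

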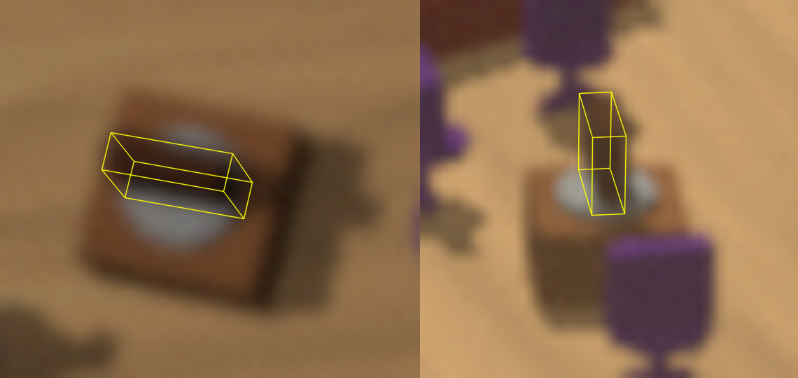

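The box centre estimate was off because my depth window cut off its -y end. I'll fit the corners and the toggle wing properly.

```bash
python3 - <<'E'
from h import *
for n in("top","side"):
    c=load(n,0);W=world(c)
    m=(W[...,2]>0.05)&(W[...,2]<0.075)&(abs(W[...,0]-.56)<.13)&(W[...,1]>-.3)&(W[...,1]<.07)
    print(n,cv2.minAreaRect(W[m][:,:2].astype(np.float32)*1000))
E
python3 ov.py 560.5 -132.5 2.4 60 607.5 297 -10 0 b
python3 - <<'E'
import cv2,numpy as np
a=cv2.imread("pics/ovb_tt.png");b=cv2.imread("pics/ovb_st.png");cv2.imwrite("pics/ovb_t.png",cv2.resize(np.hstack([a[:540],b[:540]]),None,fx=.7,fy=.7))
E
```

```text
top ((561.945068359375, -105.46363830566406), (131.48992919921875, 322.88897705078125), 2.232874870300293)
side ((560.2484130859375, -105.33018493652344), (133.94656372070312, 332.1809997558594), 2.198387861251831)
```

View pics/ovb_tb.png

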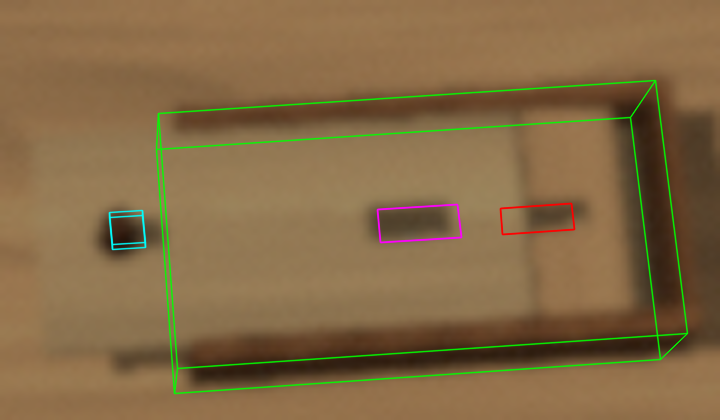

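View pics/ovb_sb.png

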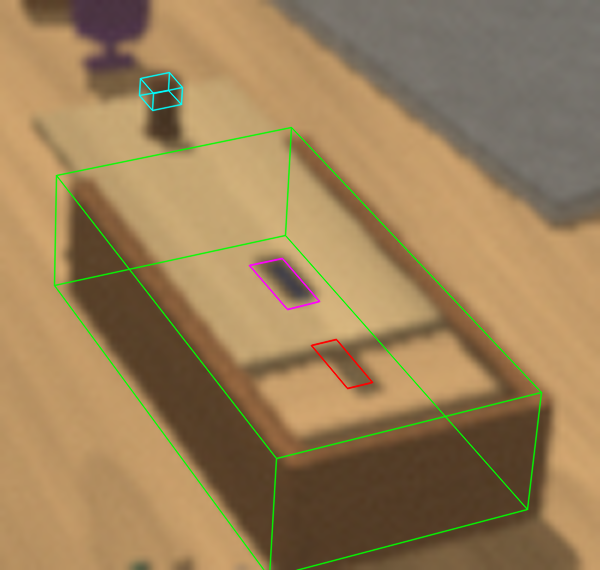

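View pics/ovb_t.png

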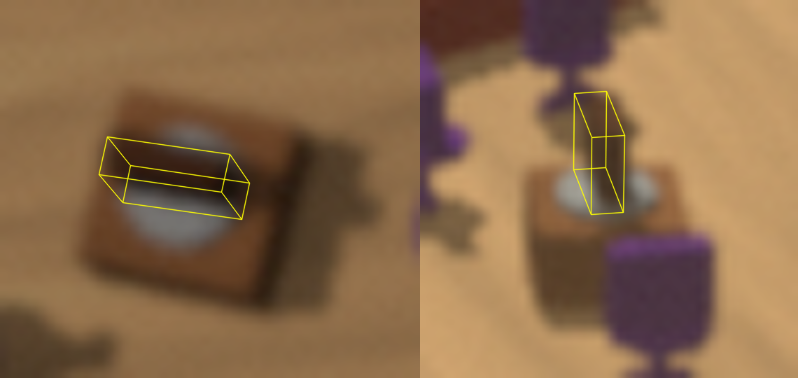

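```bash

python3 ov.py 560 -141 2.2 70 609.5 294.5 -11 0 c
python3 - <<'E'
import cv2,numpy as np
a=cv2.imread("pics/ovc_tt.png");b=cv2.imread("pics/ovc_st.png");cv2.imwrite("pics/ovc_t.png",cv2.resize(np.hstack([a[:540],b[:540]]),None,fx=.7,fy=.7))
E
```

```text
(no output)
```

View pics/ovc_tb.png

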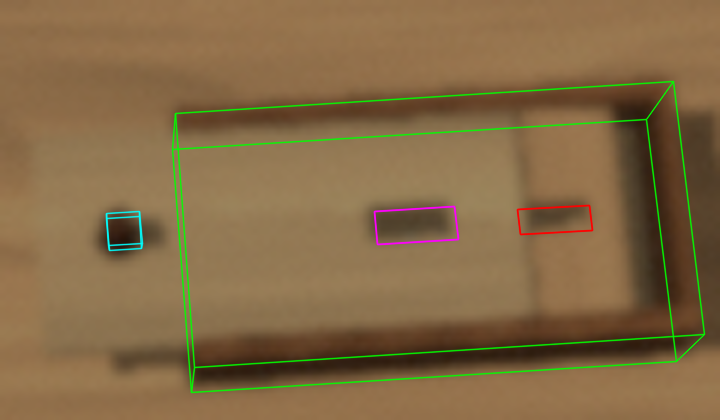

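View pics/ovc_sb.png

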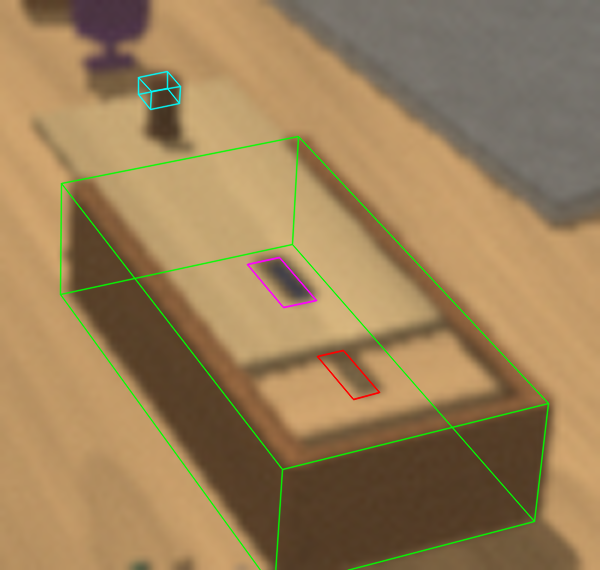

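View pics/ovc_t.png

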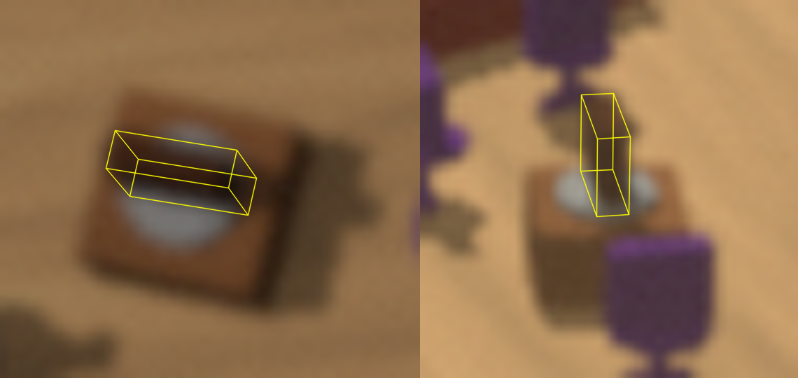

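Best fit from both views: box at about (562, -140.5) mm, yaw 2.2°, lid open about 70 mm. The toggle is at about (609, 295), yaw about -11°. I'll write a planning helper and go to the knob.

```bash
cat > plan.py <<'E'
# prints: turn about tool z (deg) first, then shift in tool axes (cm) from the measured pose to target x y z (mm), tool-y yaw deg
from h import *
import sys
from scipy.spatial.transform import Rotation as R
x,y,z,yaw=map(float,sys.argv[1:5])
o=robot.get_obs(); w=o["tool_rot"]; r=R.from_quat([w[1],w[2],w[3],w[0]])
M=r.as_matrix(); cur=np.degrees(np.arctan2(M[1,1],M[0,1])); dy=(yaw-cur+180)%360-180
cy=np.radians(yaw); ty=np.array([np.cos(cy),np.sin(cy),0]); tz=np.array([0,0,-1.]); tx=np.cross(ty,tz)
D=np.stack([tx,ty,tz],1); rv=(r.inv()*R.from_matrix(D)).as_rotvec(degrees=True)
d=np.array([x,y,z])/1e3-o["ee_pos"]
print("t",round(o["time_s"],2),"pos",np.round(o["ee_pos"]*1e3,1),"yaw",round(cur,2),"tilt rv",np.round(rv,2),"F",np.round(o["wrist_force"],1),"w",round(o["width"],4))
print("turn rz",round(-dy,2)," then shift cm (final frame)",np.round(D.T@d*100,2)," now-frame",np.round(M.T@d*100,2),"q",np.round(o["joint_positions"],2))
E
python3 plan.py 556 14.5 150 92.2
```

```text
t 0.1 pos [168.1 653.2 238.4] yaw 75.57 tilt rv [-9.000e-02 -1.000e-02 -1.663e+01] F [ 0.4 -0.1  0. ] w 0.0855
turn rz -16.63  then shift cm (final frame) [-36.31 -65.31   8.84]  now-frame [-53.48 -52.18   8.93] q [-1.43  0.48  0.02  1.56 -0.01  1.11 -0.08]
```

```bash
python3 -m pendant '[0,0,0,0,0,-5.5, 0,0,0,0,0,-5.5, 0,0,0,0,0,-5.6, -1.9,-3.4,0.3,0,0,0, -1.9,-3.4,0.3,0,0,0, -1.9,-3.4,0.3,0,0,0, -1.9,-3.4,0.3,0,0,0, -1.9,-3.4,0.3,0,0,0, -1.9,-3.4,0.3,0,0,0, -1.9,-3.4,0.3,0,0,0, -1.9,-3.4,0.3,0,0,0, -1.9,-3.4,0.3,0,0,0, -1.9,-3.4,0.3,0,0,0, -1.9,-3.4,0.3,0,0,0, -1.9,-3.4,0.3,0,0,0, -1.9,-3.4,0.3,0,0,0, -1.9,-3.4,0.3,0,0,0, -1.9,-3.4,0.3,0,0,0]' 60 20; python3 plan.py 556 14.5 150 92.2
```

```text
time_s: 1.6
ee_pos: [0.4727, 0.153, 0.1941]
tool_rot: [-0.0, -0.019, 1.0, 0.0]
wrist_force: [0.7, 0.2, 0.2]
width: 0.0514
t 1.6 pos [472.7 153.  194.1] yaw 92.18 tilt rv [ 0.   -0.01 -0.02] F [0.7 0.2 0.2] w 0.0514
turn rz -0.02  then shift cm (final frame) [ -7.79 -14.16   4.41]  now-frame [ -7.8  -14.16   4.41] q [-0.62  0.24  0.21  2.03 -0.06  0.88  1.23]
```

```bash
python3 -m pendant '[-1.9,-3.5,1.0,0,0,0, -1.9,-3.5,1.0,0,0,0, -1.9,-3.4,1.0,0,0,0, -1.6,-3.0,1.0,0,0,0, 0,0,0,0,0,0, 0,0,0,0,0,0]'; python3 plan.py 556 14.5 78 92.2; python3 - <<'E'
from h import *
t=grab("top",1); s=grab("side",1)
crop(t,215,130,130,90,6,"pics/k1.png"); crop(s,200,90,140,120,5,"pics/k2.png")
E
```

```text
time_s: 2.1
ee_pos: [0.5502, 0.0213, 0.1533]
tool_rot: [-0.001, -0.017, 1.0, -0.001]
wrist_force: [0.0, 1.4, 0.6]
width: 0.0511
t 2.1 pos [550.2  21.3 153.3] yaw 91.91 tilt rv [-0.07 -0.1  -0.29] F [0.  1.4 0.6] w 0.0511
turn rz -0.29  then shift cm (final frame) [-0.55 -0.7   7.53]  now-frame [-0.57 -0.69  7.53] q [-0.36  0.38  0.26  1.95 -0.13  0.83  1.57]
```

View pics/k2.png

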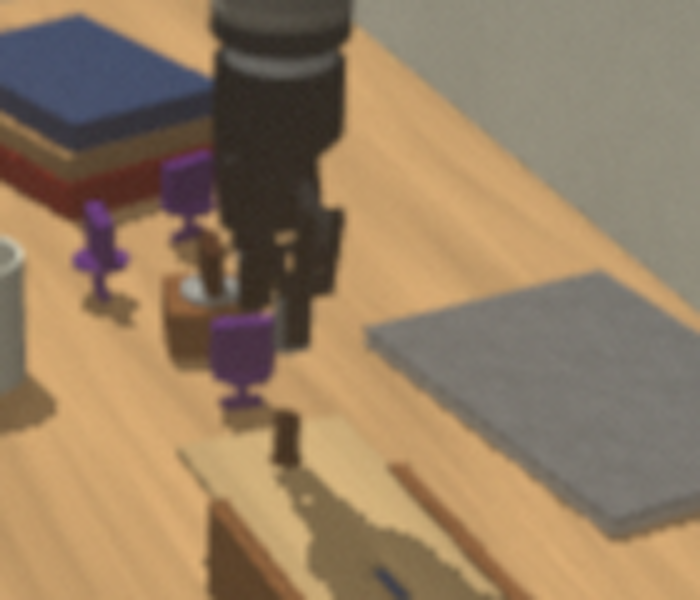

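The fingers hang above and beyond the knob (knob at crop 287,437). Descend and straddle it.

```bash
python3 -m pendant '[-0.6,-0.7,1.5,0,0,0, 0,0,2,0,0,0, 0,0,2,0,0,0, 0,0,1.5,0,0,0, 0,0,0.5,0,0,0, 0,0,0,0,0,0]'; python3 plan.py 556 14.5 78 92.2; python3 - <<'E'
from h import *
s=grab("side",2); t=grab("top",2)
a=s["frame"][120:240,200:320,::-1]; b=t["frame"][130:230,215:315,::-1]
cv2.imwrite("pics/k3.png",np.hstack([cv2.resize(a,(400,400)),cv2.resize(b,(400,400))]))
E
```

```text
time_s: 2.7
ee_pos: [0.5554, 0.0186, 0.0785]
tool_rot: [-0.001, -0.02, 1.0, 0.0]
wrist_force: [-0.3, -0.5, 1.0]
width: 0.0514
t 2.7 pos [555.4  18.6  78.5] yaw 92.32 tilt rv [ 0.03 -0.14  0.12] F [-0.3 -0.5  1. ] w 0.0514
turn rz 0.12  then shift cm (final frame) [-0.05 -0.42  0.05]  now-frame [-0.05 -0.42  0.04] q [-0.32  0.5   0.23  1.98 -0.17  0.68  1.63]
```

View pics/k3.png

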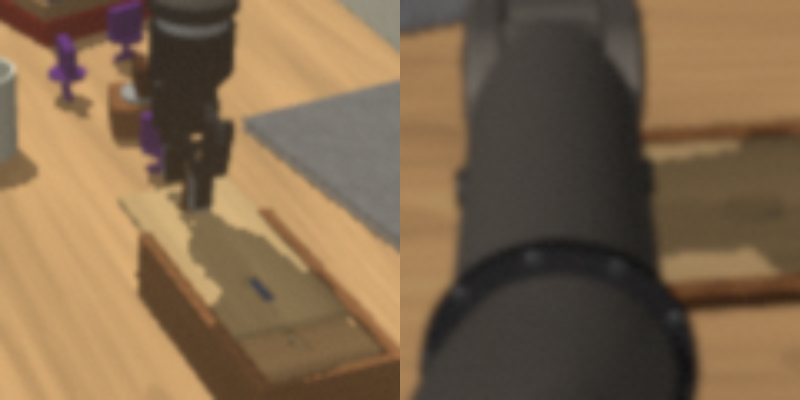

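The jaws straddle the knob. Close on it.

```bash
python3 -m pendant '[0,-0.3,0,0,0,0, 0,0,0,0,0,0, 0,0,0,0,0,0, 0,0,0,0,0,0, 0,0,0,0,0,0, 0,0,0,0,0,0]' 0 30; python3 plan.py 556 14.5 78 92.2
```

```text
time_s: 3.3
ee_pos: [0.5573, 0.014, 0.0803]
tool_rot: [0.001, -0.019, 1.0, 0.0]
wrist_force: [-1.1, 0.1, 5.7]
width: 0.0151
t 3.3 pos [557.3  14.   80.3] yaw 92.16 tilt rv [ 0.02  0.08 -0.04] F [-1.1  0.1  5.7] w 0.0151
turn rz -0.04  then shift cm (final frame) [0.13 0.06 0.23]  now-frame [0.13 0.06 0.23] q [-0.32  0.5   0.23  1.98 -0.18  0.68  1.63]
```

Knob gripped at 15 mm. Slide along box -y, gently.

```bash
python3 -m pendant '[0,-0.4,-0.2,0,0,0, 0,-0.8,0,0,0,0, 0,-0.8,0,0,0,0, 0,-0.8,0,0,0,0, 0,-0.8,0,0,0,0, 0,-0.8,0,0,0,0, 0,-0.8,0,0,0,0, 0,-0.8,0,0,0,0, 0,-0.3,0,0,0,0]'; python3 plan.py 558.7 -55.6 80 92.2
```

```text
time_s: 4.05
ee_pos: [0.5596, -0.0494, 0.0806]
tool_rot: [0.001, -0.019, 1.0, 0.0]
wrist_force: [5.3, 2.2, -10.4]
width: 0.0149
t 4.05 pos [559.6 -49.4  80.6] yaw 92.14 tilt rv [ 0.    0.06 -0.06] F [  5.3   2.2 -10.4] w 0.0149
turn rz -0.06  then shift cm (final frame) [ 0.11 -0.61  0.06]  now-frame [ 0.11 -0.61  0.06] q [-0.2   0.5   0.23  1.97 -0.18  0.69  1.75]
```

```bash
python3 -m pendant '[-0.05,-0.3,0.1,0,0,0, 0,-0.2,0,0,0,0, 0,-0.2,0,0,0,0, 0,0,0,0,0,0]'; python3 plan.py 558.7 -55.6 80 92.2
```

```text
time_s: 4.38
ee_pos: [0.5599, -0.0562, 0.0804]
tool_rot: [0.0, -0.019, 1.0, -0.0]
wrist_force: [0.8, 0.2, -0.0]
width: 0.0147
t 4.38 pos [559.9 -56.2  80.4] yaw 92.16 tilt rv [-0.    0.01 -0.04] F [ 0.8  0.2 -0. ] w 0.0147
turn rz -0.04  then shift cm (final frame) [0.11 0.06 0.04]  now-frame [0.11 0.06 0.04] q [-0.19  0.51  0.23  1.97 -0.18  0.69  1.76]
```

```bash
python3 -m pendant '[0,-0.2,0,0,0,0, 0,0,0,0,0,0]'; python3 plan.py 558.7 -55.6 80 92.2
```

```text
time_s: 4.55
ee_pos: [0.5599, -0.0564, 0.0804]
tool_rot: [-0.0, -0.02, 1.0, 0.001]
wrist_force: [0.3, 4.5, 0.6]
width: 0.0143
t 4.55 pos [559.9 -56.4  80.4] yaw 92.23 tilt rv [ 0.1  -0.01  0.04] F [0.3 4.5 0.6] w 0.0143
turn rz 0.03  then shift cm (final frame) [0.12 0.09 0.04]  now-frame [0.12 0.09 0.04] q [-0.19  0.51  0.23  1.97 -0.18  0.69  1.76]
```

```bash
python3 -m pendant '[0,-0.2,0,0,0,0, 0,-0.2,0,0,0,0, 0,0,0,0,0,0]'; python3 plan.py 558.7 -55.6 80 92.2
```

```text
time_s: 4.8
ee_pos: [0.5599, -0.0566, 0.0804]
tool_rot: [-0.001, -0.021, 1.0, 0.003]
wrist_force: [-1.4, 12.7, 3.3]
width: 0.0144
t 4.8 pos [559.9 -56.6  80.4] yaw 92.4 tilt rv [ 0.33 -0.06  0.2 ] F [-1.4 12.7  3.3] w 0.0144
turn rz 0.2  then shift cm (final frame) [0.12 0.1  0.04]  now-frame [0.12 0.1  0.04] q [-0.18  0.51  0.23  1.96 -0.18  0.69  1.77]
```

The lid is against its stop: 12.7 N with no further motion. Release and rise.

```bash
python3 -m pendant '[0,0.3,0,0,0,0, 0,0.1,0,0,0,0, 0,0,0,0,0,0, 0,0,0,0,0,0, 0,0,0,0,0,0]' 60; python3 -m pendant '[0,0,-1,0,0,0, 0,0,-3,0,0,0, 0,0,-4,0,0,0, 0,0,-4,0,0,0, 0,0,-3,0,0,0, 0,0,0,0,0,7, 0,0,0,0,0,7, 0,0,0,0,0,7, 0,0,0,0,0,7, 0,0,0,0,0,7, 0,0,0,0,0,7, 0,0,0,0,0,7, 0,0,0,0,0,7, 0,0,0,0,0,7, 0,0,0,0,0,7, 0,0,0,0,0,7, 0,0,0,0,0,7, 0,0,0,0,0,7, 0,0,0,0,0,7, 0,0,0,0,0,5.2]'; python3 plan.py 609 295 150 -11
```

```text
time_s: 5.22
ee_pos: [0.5599, -0.0588, 0.0803]
tool_rot: [-0.0, -0.018, 1.0, -0.0]
wrist_force: [-0.1, 0.2, -0.0]
width: 0.0513
time_s: 6.88
ee_pos: [0.5598, -0.0583, 0.231]
tool_rot: [0.0, 0.774, 0.633, 0.0]
wrist_force: [-0.5, -0.3, -0.1]
width: 0.0508
t 6.88 pos [559.8 -58.3 231. ] yaw -11.41 tilt rv [ 0.02 -0.02 -0.41] F [-0.5 -0.3 -0.1] w 0.0508
turn rz -0.41  then shift cm (final frame) [35.62 -1.91  8.1 ]  now-frame [35.6  -2.17  8.11] q [-0.53  0.35  0.66  1.87 -0.25  1.01  0.04]
```

```bash
python3 -m pendant '[3.9,-0.2,0,0,0,0, 3.9,-0.2,0,0,0,0, 3.9,-0.2,0.5,0,0,0, 3.9,-0.2,0.5,0,0,0, 3.9,-0.2,0.6,0,0,0, 3.9,-0.2,0.6,0,0,0, 3.9,-0.2,0.6,0,0,0, 3.9,-0.2,0.6,0,0,0, 3.4,-0.2,0,0,0,0, 1.0,0,0,0,0,-0.4, 0,0,0,0,0,0, 0,0,0,0,0,0]'; python3 plan.py 609 295 150 -11;python3 - <<'E'
from h import *
grab("top",3); grab("side",3)
E
python3 ov.py 563 -141 2.2 0 609 295 -11 3 d
python3 - <<'E'
import cv2,numpy as np
a=cv2.imread("pics/ovd_tt.png");b=cv2.imread("pics/ovd_st.png");cv2.imwrite("pics/ovd_t.png",cv2.resize(np.hstack([a[:540],b[:540]]),None,fx=.7,fy=.7))
a=cv2.imread("pics/ovd_tb.png")[:420];b=cv2.imread("pics/ovd_sb.png")[100:520];cv2.imwrite("pics/ovd_b.png",cv2.resize(np.hstack([a,b]),None,fx=.6,fy=.6))
from h import *
crop(load("side",3),180,80,110,90,6,"pics/e1.png")
E
```

```text
time_s: 7.88
ee_pos: [0.6104, 0.2944, 0.1966]
tool_rot: [0.0, 0.769, 0.639, -0.0]
wrist_force: [-0.1, -0.7, -0.3]
width: 0.0514
t 7.88 pos [610.4 294.4 196.6] yaw -10.61 tilt rv [0.02 0.04 0.39] F [-0.1 -0.7 -0.3] w 0.0514
turn rz 0.39  then shift cm (final frame) [ 0.03 -0.15  4.66]  now-frame [ 0.03 -0.15  4.66] q [-0.91  0.57  0.55  1.62 -0.33  1.05 -0.46]
```

View pics/ovd_tb.png

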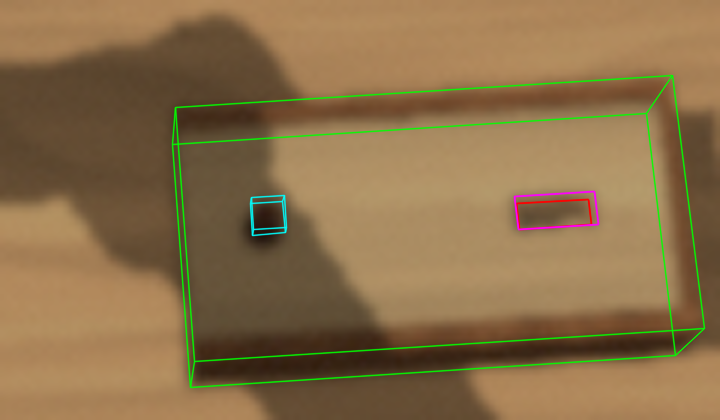

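View pics/ovd_sb.png

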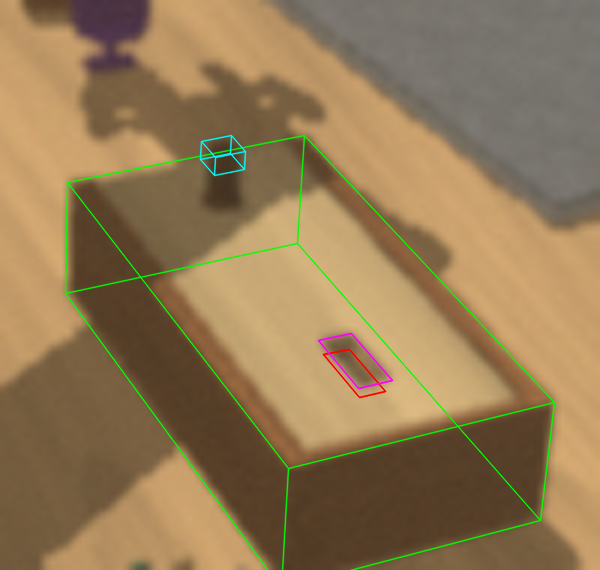

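View pics/e1.png

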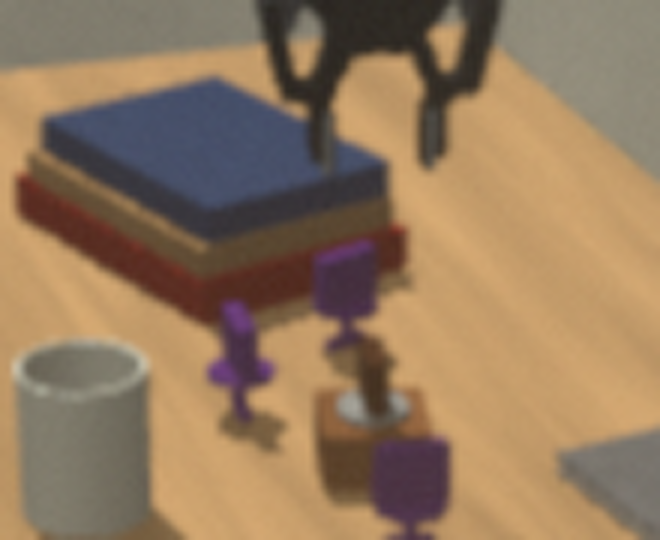

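The lid is shut: the model at lid=0 fits both views, with the slot at top crop (555,212). The wing stands at crop (373,375), right below the jaws. Now descend on the toggle.

```bash
python3 -m pendant '[0,-0.15,3,0,0,0.4, 0,0,3,0,0,0, 0,0,3,0,0,0, 0,0,2,0,0,0, 0,0,1.5,0,0,0, 0,0,1,0,0,0, 0,0,0.6,0,0,0, 0,0,0,0,0,0, 0,0,0,0,0,0]'; python3 plan.py 609 295 55 -11;python3 - <<'E'
from h import *
crop(grab("side",4),190,90,90,80,6,"pics/e2.png")
E
```

```text
time_s: 8.73
ee_pos: [0.6096, 0.2951, 0.0563]
tool_rot: [0.0, 0.772, 0.636, 0.001]
wrist_force: [0.5, 0.1, -0.1]
width: 0.0513
t 8.73 pos [609.6 295.1  56.3] yaw -11.06 tilt rv [ 0.06 -0.05 -0.06] F [ 0.5  0.1 -0.1] w 0.0513
turn rz -0.06  then shift cm (final frame) [-0.02 -0.06  0.13]  now-frame [-0.02 -0.06  0.13] q [-0.86  0.73  0.46  1.7  -0.42  0.81 -0.39]
```

View pics/e2.png

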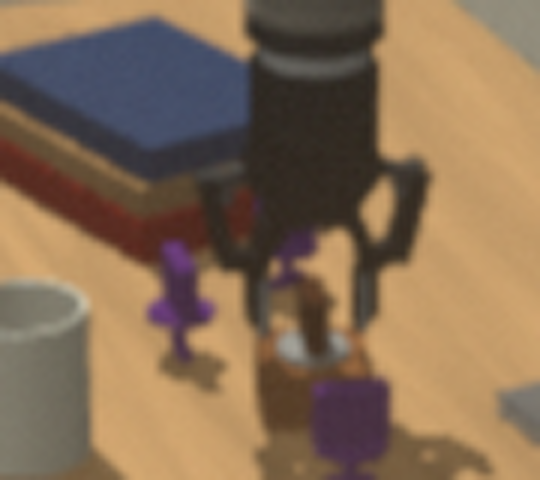

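```bash
python3 -m pendant '[0,0,0,0,0,0, 0,0,0,0,0,0, 0,0,0,0,0,0, 0,0,0,0,0,0, 0,0,0,0,0,0, 0,0,0,0,0,0, 0,0,0,0,0,0]' 0 50; python3 plan.py 609 295 55 -11;
```

```text
time_s: 9.37
ee_pos: [0.6095, 0.2955, 0.0562]
tool_rot: [0.0, 0.772, 0.636, 0.001]
wrist_force: [-0.2, 0.2, 5.7]
width: 0.0135
t 9.37 pos [609.5 295.5  56.2] yaw -11.03 tilt rv [ 0.06 -0.06 -0.03] F [-0.2  0.2  5.7] w 0.0135
turn rz -0.03  then shift cm (final frame) [-0.06 -0.04  0.12]  now-frame [-0.06 -0.04  0.12] q [-0.86  0.73  0.46  1.7  -0.42  0.81 -0.39]
```

```bash
python3 -m pendant '[0,0,-0.5,0,0,0, 0,0,-1.5,0,0,0, 0,0,-2.5,0,0,0, 0,0,-2.5,0,0,0, 0,0,-2.5,0,0,0, 0,0,-2,0,0,0, 0,0,-0.5,0,0,0, 0,0,0,0,0,0, 0,0,0,0,0,0]'; python3 plan.py 565 -201 176 2.2;python3 - <<'E'
from h import *
crop(grab("side",5),190,70,90,90,6,"pics/e3.png")
E
```

```text
time_s: 10.12
ee_pos: [0.6083, 0.2952, 0.1749]
tool_rot: [-0.0, 0.772, 0.636, -0.0]
wrist_force: [-0.8, 0.5, -1.4]
width: 0.0129
t 10.12 pos [608.3 295.2 174.9] yaw -11.02 tilt rv [-4.000e-02  1.000e-02 -1.322e+01] F [-0.8  0.5 -1.4] w 0.0129
turn rz -13.22  then shift cm (final frame) [-49.41  -6.23  -0.11]  now-frame [-49.53   5.23  -0.1 ] q [-0.91  0.59  0.54  1.64 -0.34  1.01 -0.45]
```

View pics/e3.png

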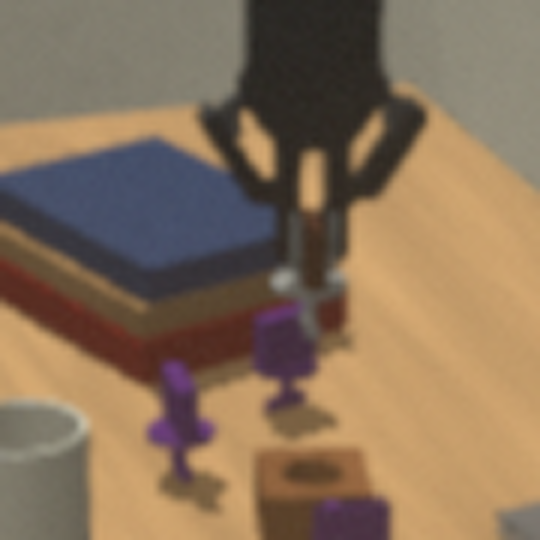

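The toggle is lifted upright, with its foot at crop (308,320) and the hole empty. Carry it to above the slot.

```bash
python3 -m pendant '[0,0,0,0,0,-6.6, 0,0,0,0,0,-6.6, -2,-0.3,0,0,0,0, -3,-0.4,0,0,0,0, -3.5,-0.4,0,0,0,0, -3.5,-0.4,0,0,0,0, -3.5,-0.4,0,0,0,0, -3.5,-0.4,0,0,0,0, -3.5,-0.4,0,0,0,0, -3.5,-0.4,0,0,0,0, -3.5,-0.4,0,0,0,0, -3.5,-0.4,0,0,0,0, -3.5,-0.5,0,0,0,0, -3.5,-0.5,0,0,0,0, -3.5,-0.5,0,0,0,0, -3,-0.4,0,0,0,0, -2,-0.3,0,0,0,0, -1,-0.1,0,0,0,0, 0,0,0,0,0,0, 0,0,0,0,0,0]'; python3 plan.py 565 -201 176 2.2
```

```text
time_s: 11.83
ee_pos: [0.5655, -0.2007, 0.1743]
tool_rot: [-0.001, 0.694, 0.72, -0.0]
wrist_force: [0.1, 0.7, -1.0]
width: 0.013
t 11.83 pos [ 565.5 -200.7  174.3] yaw 2.18 tilt rv [-0.09 -0.06 -0.02] F [ 0.1  0.7 -1. ] w 0.013
turn rz -0.02  then shift cm (final frame) [-0.03 -0.05 -0.17]  now-frame [-0.03 -0.05 -0.17] q [-0.18  0.47  0.55  1.83 -0.3   0.93  0.55]
```

```bash
python3 -m pendant '[0,-0.05,1.5,0,0,0, 0,0,1.5,0,0,0, 0,0,1.0,0,0,0, 0,0,0.8,0,0,0, 0,0,0,0,0,0, 0,0,0,0,0,0]'; python3 plan.py 565 -201 100 2.2; cat > ov2.py <<'E'
from h import *
import sys
i=sys.argv[1]; bx,by=float(sys.argv[2]),float(sys.argv[3])
from scipy.spatial.transform import Rotation as R
B=pose(bx/1e3,by/1e3,0,np.radians(2.2))
o=robot.get_obs(); p=o["ee_pos"]; w=o["tool_rot"]; M=R.from_quat([w[1],w[2],w[3],w[0]]).as_matrix()
yaw=np.arctan2(M[1,1],M[0,1])
f=p-np.array([0,0,.0467]); T=pose(*f,yaw)
items=[(B,[-.0085,-.080,.062],[.0085,-.04,.062],(255,0,255)),(B,[-.065,-.125,0],[.065,.125,.065],(0,255,0)),
 (T,[-.004,-.015,0],[.004,.015,.008],(0,0,255)),(T,[-.022,-.022,.0265],[.022,.022,.0315],(255,255,0)),(T,[-.007,-.022,.0315],[.007,.022,.0675],(0,255,255))]
s=grab("side",i);t=grab("top",i)
draw(s,items,250,180,75,65,10,f"pics/f{i}s.png"); draw(s,[],250,180,75,65,10,f"pics/f{i}sr.png")
draw(t,items,300,150,70,55,10,f"pics/f{i}t.png")
E
python3 ov2.py 6 562.5 -141
```

```text
time_s: 12.33
ee_pos: [0.5653, -0.2009, 0.127]
tool_rot: [-0.0, 0.693, 0.721, -0.0]
wrist_force: [-0.3, -0.6, -1.1]
width: 0.0133
t 12.33 pos [ 565.3 -200.9  127. ] yaw 2.24 tilt rv [-0.04 -0.02  0.04] F [-0.3 -0.6 -1.1] w 0.0133
turn rz 0.04  then shift cm (final frame) [-0.01 -0.03  2.7 ]  now-frame [-0.01 -0.03  2.7 ] q [-0.15  0.53  0.52  1.86 -0.34  0.84  0.58]
```

View pics/f6s.png

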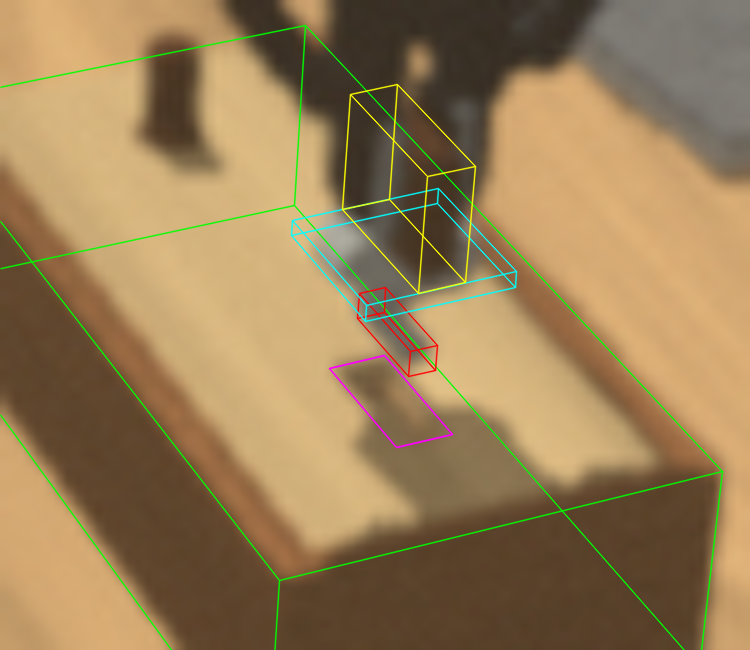

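View pics/f6sr.png

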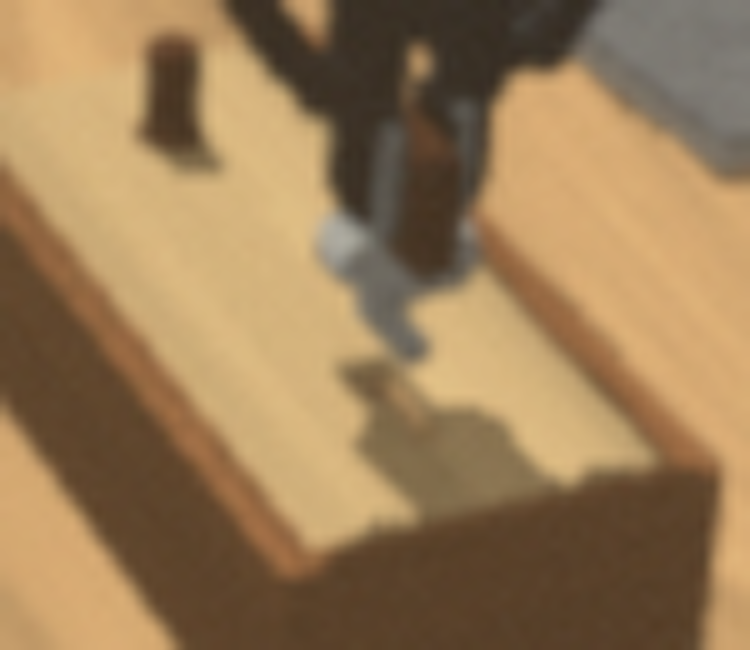

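View pics/f6t.png

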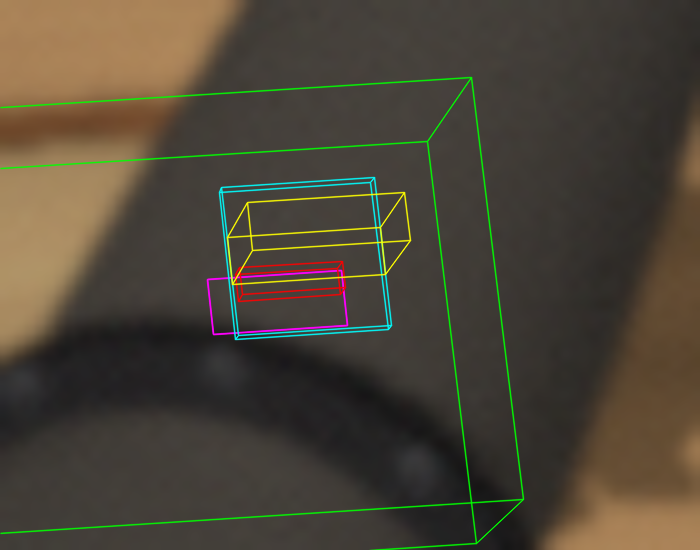

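The held toggle looks offset from where I predicted it. I'll measure it precisely by fitting the collar ellipse, both in the first image and now.

```bash
cat > ov3.py <<'E'
from h import *
def dtog(c,x,y,z,yaw,win,s,fn,extra=[]):
    T=pose(x/1e3,y/1e3,z/1e3,np.radians(yaw)); x0,y0,w,h=win
    draw(c,[(T,[-.004,-.015,0],[.004,.015,.008],(0,0,255)),(T,[-.007,-.022,.0315],[.007,.022,.0675],(0,255,255))]+extra,*win,s,fn)
    im=cv2.imread(fn)
    for zz in (.0265,.0315):
        a=np.linspace(0,2*np.pi,60); P=np.stack([.022*np.cos(a),.022*np.sin(a),0*a+zz],1)@T[:3,:3].T+T[:3,3]
        q=np.array([(proj(c,p)-[x0,y0]+.5)*s-.5 for p in P]).round().astype(int)
        cv2.polylines(im,[q],True,(255,255,0),1,cv2.LINE_AA)
    cv2.imwrite(fn,im); return im
E
python3 - <<'E'
from ov3 import *
s6=load("side",6); s0=load("side",0); t0=load("top",0)
raw=lambda c,w,s:cv2.resize(c["frame"][w[1]:w[1]+w[3],w[0]:w[0]+w[2],::-1],None,fx=s,fy=s,interpolation=cv2.INTER_CUBIC)
w=(270,185,40,40); a=dtog(s6,565.3,-193,80.3,2.2,w,10,"pics/x.png"); 
cv2.imwrite("pics/g1.png",np.hstack([raw(s6,w,10),a]))
w=(222,128,40,30); w2=(143,155,40,30)
a=dtog(s0,609,295.5,9.5,-11,w,10,"pics/x.png");b=dtog(t0,609,295.5,9.5,-11,w2,10,"pics/x.png")
cv2.imwrite("pics/g2.png",np.vstack([np.hstack([raw(s0,w,10),a]),np.hstack([raw(t0,w2,10),b])]))
E
```

```text
(no output)
```

View pics/g1.png

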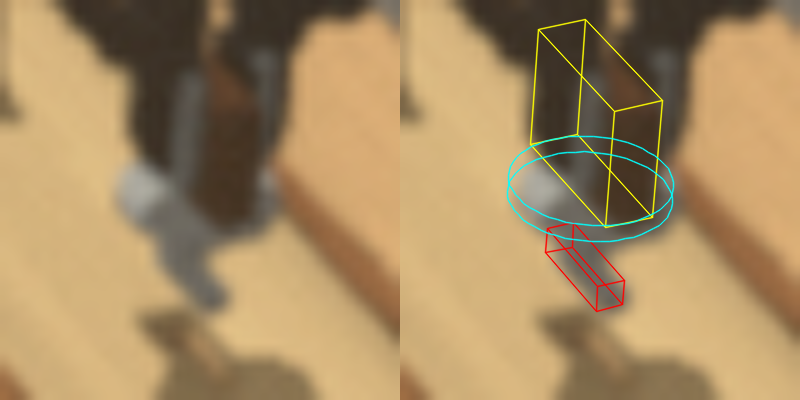

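View pics/g2.png

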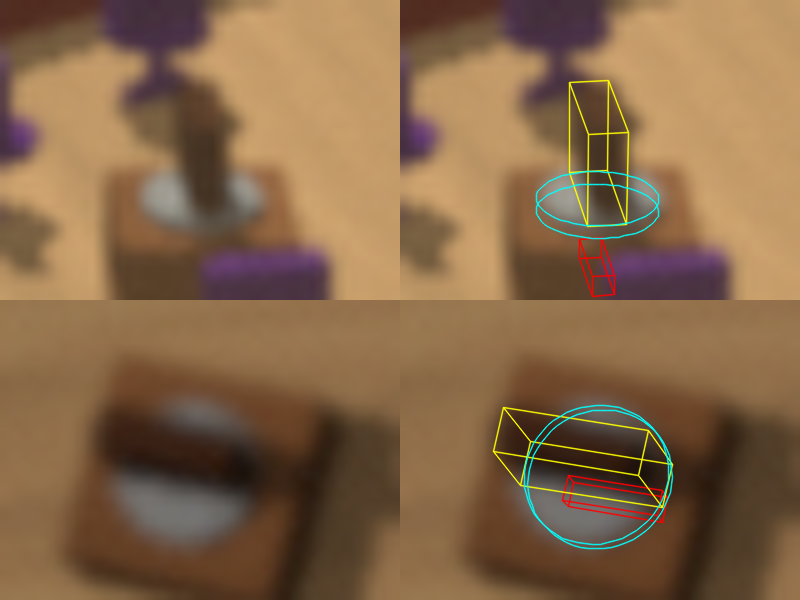

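```bash
python3 - <<'E'
from h import *
np.set_printoptions(precision=1,suppress=True)
c=load("side",6);W=world(c)*1000
# crop win origin (270,185), x10
for n,(u,v) in dict(footend=(291,214),foot2=(290,212),footmid=(289,210),foot4=(287.5,208),collarL=(283.5,204),wing1=(292.5,198),wing2=(293,202),wing3=(292,205),padL=(288,200),padR=(296,196)).items():
    print(n,W[int(round(v)),int(round(u))], c["frame"][int(round(v)),int(round(u))])
# above lid points near the toggle
m=(abs(W[...,0]-565)<30)&(abs(W[...,1]+200)<35)
for lo,hi in((72,92),(92,100),(100,108),(108,116),(116,124),(124,132)):
    P=W[m&(W[...,2]>lo)&(W[...,2]<hi)]; print(lo,hi,len(P),P.min(0) if len(P) else '',P.max(0) if len(P) else '',P.mean(0) if len(P) else '')
E
```

```text
footend [ 563.3 -215.6   89.9] [111 105  94]
foot2 [ 565.3 -205.    89.1] [123 114  98]
footmid [ 563.7 -201.5   93.6] [104  98  88]
foot4 [ 553.1 -215.7  111.2] [108 103  95]
collarL [ 548.9 -199.   114.3] [169 167 156]
wing1 [ 559.5 -221.5  144.2] [72 55 38]
wing2 [ 564.  -220.2  130.2] [70 53 36]
wing3 [ 559.5 -224.5  124.6] [72 54 38]
padL [ 554.  -210.5  132.6] [92 87 78]
padR [ 576.9 -209.7  139.8] [79 69 58]
72 92 31 [ 557.5 -217.1   78.6] [ 569.6 -188.7   91.5] [ 561.8 -205.4   86.4]
92 100 4 [ 559.  -205.4   93. ] [ 566.8 -200.1   94. ] [ 562.7 -202.1   93.5]
100 108 7 [ 544.1 -218.6  106.1] [ 582.2 -196.4  108. ] [ 554.4 -208.1  107.1]
108 116 65 [ 541.5 -223.4  108.2] [ 584.1 -179.3  115.8] [ 556.5 -207.2  111.6]
116 124 19 [ 550.6 -223.7  116.1] [ 570.9 -201.2  123.9] [ 559.4 -217.7  119.9]
124 132 44 [ 543.  -226.4  124. ] [ 583.3 -197.2  131.9] [ 558.3 -213.6  128.2]
```

Depth suggests the toggle sits near its expected y but a little higher. I'll average a few frames and fit the toggle solid to the depth points.

```bash
cat > fit.py <<'E'
from ov3 import *
from scipy.optimize import least_squares
def sdb(P,lo,hi):
    c=(np.array(lo)+hi)/2;h=(np.array(hi)-lo)/2;q=abs(P-c)-h
    return np.linalg.norm(np.maximum(q,0),axis=1)+np.minimum(q.max(1),0)
def sdc(P,r,z0,z1):
    q=np.stack([np.hypot(P[:,0],P[:,1])-r,abs(P[:,2]-(z0+z1)/2)-(z1-z0)/2],1)
    return np.linalg.norm(np.maximum(q,0),axis=1)+np.minimum(q.max(1),0)
def sdf(P): return np.min([sdb(P,[-4,-15,0],[4,15,8]),sdc(P,4,8,26.5),sdc(P,22,26.5,31.5),sdb(P,[-7,-22,31.5],[7,22,67.5])],axis=0)
def tofr(P,p):
    c,s=np.cos(p[3]),np.sin(p[3]); d=P-p[:3]; return np.stack([c*d[:,0]+s*d[:,1],-s*d[:,0]+c*d[:,1],d[:,2]],1)
def fit(W,p0,pix=None,yaw=False,rad=8):
    p=np.array(p0,float)
    for k in range(4):
        d=abs(sdf(tofr(W,p))); P=W[d<(rad,rad,6,5)[k]]
        if yaw: r=least_squares(lambda q:sdf(tofr(P,q)),p,loss="soft_l1",f_scale=1.5); p=r.x
        else: r=least_squares(lambda q:sdf(tofr(P,[*q,p[3]])),p[:3],loss="soft_l1",f_scale=1.5); p=np.array([*r.x,p[3]])
    return p,len(P),np.sqrt(np.mean(r.fun**2))
def med(name,n):
    c=[read_camera(name) for _ in range(n)]; o=dict(c[0]); o["depth"]=np.median([x["depth"] for x in c],0); o["frame"]=np.mean([x["frame"] for x in c],0).astype(np.uint8)
    return o
E
python3 - <<'E'
from fit import *
np.set_printoptions(precision=2,suppress=True)
s=med("side",6); np.savez("/tmp/side7.npz",**s)
W=world(s)*1000; f=s["frame"].astype(int)
for c,W,p0 in (("now",W,[565,-200,82,.038]),):
    m=(np.linalg.norm(W[...,:2]-p0[:2],axis=-1)<35)&(W[...,2]>74)&(W[...,2]<140)
    print(c,m.sum(),fit(W[m],p0))
    # steel+wing only (exclude dark pads)
    for z0 in(78,82,86): print(fit(W[m&(W[...,2]<118)],[565,-200,z0,.038]))
for n in("side","top"):
    W=world(load(n,0))*1000; m=(np.linalg.norm(W[...,:2]-[610,297],axis=-1)<35)&(W[...,2]>38.5)&(W[...,2]<90)
    for y0 in(294,300): print(n,"init",m.sum(),fit(W[m],[610,y0,9.5,-.19]))
E
```

```text
now 203 (array([ 563.25, -200.58,   81.32,    0.04]), 168, np.float64(1.2125247967200643))
(array([ 563.93, -200.76,   85.33,    0.04]), 112, np.float64(1.5312690236453619))
(array([ 563.81, -200.7 ,   81.38,    0.04]), 112, np.float64(0.6915903857308312))
(array([ 563.93, -200.76,   85.33,    0.04]), 112, np.float64(1.5312690449960695))
side init 96 (array([609.06, 293.18,   9.08,  -0.19]), 92, np.float64(1.7601900779377146))
side init 96 (array([609.03, 293.23,   9.05,  -0.19]), 92, np.float64(1.759695076774312))
top init 227 (array([611.17, 297.11,  11.1 ,  -0.19]), 188, np.float64(1.7643649746689793))
top init 227 (array([611.23, 297.39,  11.07,  -0.19]), 185, np.float64(1.6536936412032623))
```

```bash
python3 - <<'E'
from fit import *
c=load("side",7); w=(262,180,50,50)
d=c["depth"][w[1]:w[1]+50,w[0]:w[0]+50]; print(d.min(),d.max())
dd=dict(c); g=np.clip((c["depth"]-1.10)/(1.35-1.10)*255,0,255).astype(np.uint8); dd["frame"]=np.repeat(g[...,None],3,2)
a=dtog(c,563.8,-200.7,81.4,2.2,w,8,"pics/x.png"); b=dtog(dd,563.8,-200.7,81.4,2.2,w,8,"pics/x.png")
cv2.imwrite("pics/g3.png",np.hstack([a,b]))
E
```

```text
1.1751957 1.5924516
```

View pics/g3.png

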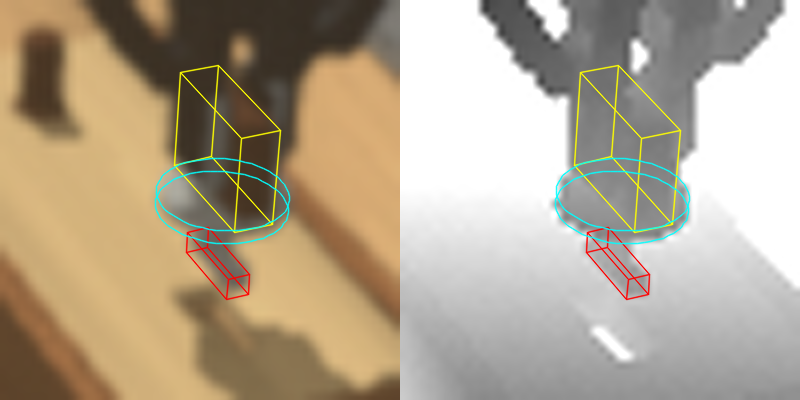

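```bash
cat >> fit.py <<'E'
def surfpts():
    P=[]
    def bx(lo,hi,n=9):
        g=[np.linspace(lo[i],hi[i],n) for i in range(3)]; A=np.stack(np.meshgrid(*g,indexing="ij"),-1).reshape(-1,3); return A
    P.append(bx([-4,-15,0],[4,15,8])); P.append(bx([-7,-22,31.5],[7,22,67.5]))
    a=np.linspace(0,2*np.pi,60,endpoint=False)
    P.append(np.concatenate([np.stack([22*np.cos(a),22*np.sin(a),0*a+z],1) for z in(26.5,31.5)])); P.append(np.concatenate([np.stack([4*np.cos(a),4*np.sin(a),0*a+z],1) for z in(4,29)]))
    return P
def silh(c,p,win,s=8,parts=(0,1,2,3)):
    x0,y0,w,h=win; im=np.zeros((h*s,w*s),np.uint8); S=surfpts(); T=pose(p[0],p[1],p[2],p[3])
    for k in parts:
        A=S[k]@T[:3,:3].T+T[:3,3]; A=A/1e3; q=np.c_[A,np.ones(len(A))]@c["world_to_cam"].T; q=q[:,:3]@c["K"].T; q=q[:,:2]/q[:,2:]
        cv2.fillConvexPoly(im,cv2.convexHull(((q-[x0,y0]+.5)*s-.5).round().astype(np.int32)),255)
    return cv2.resize(im,(w,h),interpolation=cv2.INTER_AREA)/255.
E
python3 - <<'E'
from fit import *
from scipy.optimize import minimize
c=load("side",7); w=(272,186,36,34)
D=c["depth"][w[1]:w[1]+w[3],w[0]:w[0]+w[2]]; W=world(c)[w[1]:w[1]+w[3],w[0]:w[0]+w[2]]*1000
mask=(W[...,2]>72).astype(float)   # toggle+gripper in front of lid
# use rows below the pads only: v>=203 
v,u=np.mgrid[0:w[3],0:w[2]]; 
yaw=.0384
for z in (78.5,80.3,81.5,83,85):
  best=None
  for vmin in (203,):
    sel=(v+w[1]>=vmin)
    f=lambda q:(((silh(c,[q[0],q[1],z,yaw],w,8,(0,2,3))-mask)**2)*sel).sum()
    g=min((f((x,y)),x,y) for x in np.arange(559,571,1) for y in np.arange(-209,-190,1))
    r=minimize(f,g[1:],method="Nelder-Mead",options=dict(initial_simplex=[g[1:],(g[1]+1,g[2]),(g[1],g[2]+1)])); print(z,vmin,r.x.round(1),round(r.fun,2))
print((mask*255).astype(int)[14:34:1,4:30]//255)
E
```

```text
78.5 203 [ 566.1 -195.9] 4.24
80.3 203 [ 565.  -198.1] 4.25
81.5 203 [ 564.  -200.1] 4.29
83 203 [ 563.1 -201.8] 4.33
85 203 [ 561.9 -204.2] 4.38
[[0 0 0 0 0 0 0 1 1 1 1 1 1 1 1 1 1 1 1 1 1 0 0 0 0 0]
 [0 0 0 0 0 0 0 1 1 1 1 1 1 1 1 1 1 1 1 1 1 0 0 0 0 0]
 [0 0 0 0 0 0 1 1 1 1 1 1 1 1 1 1 1 1 1 1 1 0 0 0 0 0]
 [0 0 0 0 0 0 1 1 1 1 1 1 1 1 1 1 1 1 1 1 1 1 0 0 0 0]
 [0 0 0 0 0 0 1 1 1 1 1 1 1 1 1 1 1 1 1 1 1 1 0 0 0 0]
 [0 0 0 0 0 1 1 1 1 1 1 1 1 1 1 1 1 1 1 1 1 1 0 0 0 0]
 [0 0 0 0 0 0 1 1 1 1 1 1 1 1 1 1 1 1 1 1 1 1 0 0 0 0]
 [0 0 0 0 0 0 1 1 1 1 1 1 1 1 1 1 1 1 1 1 1 1 0 0 0 0]
 [0 0 0 0 0 0 0 0 1 1 1 1 1 1 1 1 1 1 1 1 1 0 0 0 0 0]
 [0 0 0 0 0 0 0 0 0 0 1 1 1 1 1 1 1 1 1 0 0 0 0 0 0 0]
 [0 0 0 0 0 0 0 0 0 1 1 1 1 1 1 0 0 0 0 0 0 0 0 0 0 0]
 [0 0 0 0 0 0 0 0 0 1 1 1 1 1 1 0 0 0 0 0 0 0 0 0 0 0]
 [0 0 0 0 0 0 0 0 0 0 1 1 1 1 1 0 0 0 0 0 0 0 0 0 0 0]
 [0 0 0 0 0 0 0 0 0 0 0 1 1 1 1 1 0 0 0 0 0 0 0 0 0 0]
 [0 0 0 0 0 0 0 0 0 0 0 0 1 1 1 1 1 0 0 0 0 0 0 0 0 0]
 [0 0 0 0 0 0 0 0 0 0 0 0 0 1 1 1 1 0 0 0 0 0 0 0 0 0]
 [0 0 0 0 0 0 0 0 0 0 0 0 0 0 1 1 1 0 0 0 0 0 0 0 0 0]
 [0 0 0 0 0 0 0 0 0 0 0 0 0 0 0 0 0 0 0 0 0 0 0 0 0 0]
 [0 0 0 0 0 0 0 0 0 0 0 0 0 0 0 0 0 0 0 0 0 0 0 0 0 0]
 [0 0 0 0 0 0 0 0 0 0 0 0 0 0 0 0 0 0 0 0 0 0 0 0 0 0]]
```

The estimates agree on the toggle at about (565, -198.3), against the slot at (565.2, -201). Correct by -2.7 mm along y and descend.

```bash
python3 -m pendant '[-0.27,0,0,0,0,0, 0,0,0.8,0,0,0, 0,0,0.7,0,0,0, 0,0,0,0,0,0, 0,0,0.3,0,0,0, 0,0,0.3,0,0,0, 0,0,0,0,0,0]'; python3 plan.py 565 -203.6 82 2.2
```

```text
time_s: 13.32
ee_pos: [0.5649, -0.2043, 0.1056]
tool_rot: [-0.0, 0.694, 0.72, -0.0]
wrist_force: [-0.3, -0.0, -1.0]
width: 0.0132
t 13.32 pos [ 564.9 -204.3  105.6] yaw 2.18 tilt rv [-0.06 -0.01 -0.02] F [-0.3 -0.  -1. ] w 0.0132
turn rz -0.02  then shift cm (final frame) [0.07 0.01 2.36]  now-frame [0.07 0.01 2.36] q [-0.13  0.56  0.5   1.87 -0.36  0.8   0.6 ]
```

No contact force, with the foot about 3 mm into the lid's slot. Continue through the crossbar.

```bash
python3 -m pendant '[0.05,0,0.3,0,0,0, 0,0,0.3,0,0,0, 0,0,0,0,0,0]'; python3 -m pendant '[0,0,0.3,0,0,0, 0,0,0,0,0,0]'; python3 plan.py 565 -203.6 82 2.2
```

```text
time_s: 13.57
ee_pos: [0.565, -0.2038, 0.0997]
tool_rot: [-0.0, 0.694, 0.72, -0.0]
wrist_force: [-0.6, 0.4, -0.2]
width: 0.0135
time_s: 13.73
ee_pos: [0.565, -0.2039, 0.0968]
tool_rot: [-0.0, 0.694, 0.72, -0.0]
wrist_force: [-0.5, -0.4, -0.4]
width: 0.0128
t 13.73 pos [ 565.  -203.9   96.8] yaw 2.18 tilt rv [-0.03 -0.01 -0.02] F [-0.5 -0.4 -0.4] w 0.0128
turn rz -0.02  then shift cm (final frame) [ 0.03 -0.    1.48]  now-frame [ 0.03 -0.    1.48] q [-0.12  0.57  0.49  1.88 -0.37  0.78  0.61]
```

The foot is inside the crossbar slot with no force. Continue down.

```bash
python3 -m pendant '[0,0,0.4,0,0,0, 0,0,0.4,0,0,0, 0,0,0.3,0,0,0, 0,0,0,0,0,0]'; python3 -m pendant '[0,0,0.2,0,0,0, 0,0,0,0,0,0]'; python3 -m pendant '[0,0,0.15,0,0,0, 0,0,0,0,0,0]'; python3 plan.py 565 -203.6 82 2.2
```

```text
time_s: 14.07
ee_pos: [0.5647, -0.2037, 0.0854]
tool_rot: [-0.001, 0.694, 0.72, -0.0]
wrist_force: [0.0, 0.4, 0.0]
width: 0.0133
time_s: 14.23
ee_pos: [0.5651, -0.2039, 0.084]
tool_rot: [-0.0, 0.694, 0.72, -0.0]
wrist_force: [-0.2, -0.2, -1.3]
width: 0.0135
time_s: 14.4
ee_pos: [0.5652, -0.2039, 0.0826]
tool_rot: [-0.0, 0.694, 0.72, -0.0]
wrist_force: [-0.4, 0.1, -1.5]
width: 0.0134
t 14.4 pos [ 565.2 -203.9   82.6] yaw 2.18 tilt rv [-0.01 -0.   -0.02] F [-0.4  0.1 -1.5] w 0.0134
turn rz -0.02  then shift cm (final frame) [ 0.04 -0.02  0.06]  now-frame [ 0.04 -0.02  0.06] q [-0.11  0.59  0.48  1.89 -0.39  0.76  0.62]
```

```bash
python3 -m pendant '[0,0,0.1,0,0,0, 0,0,0,0,0,0]'; python3 -m pendant '[0,0,0.1,0,0,0, 0,0,0,0,0,0]';python3 - <<'E'
from h import *
s=grab("side",8); crop(s,250,180,75,65,10,"pics/i8.png")
E
```

```text
time_s: 14.57
ee_pos: [0.5654, -0.2041, 0.0822]
tool_rot: [0.0, 0.694, 0.72, 0.0]
wrist_force: [-0.6, 0.3, 2.4]
width: 0.0132
time_s: 14.73
ee_pos: [0.5655, -0.2041, 0.082]
tool_rot: [-0.0, 0.694, 0.72, 0.0]
wrist_force: [-3.7, 2.4, 11.1]
width: 0.0132
```

View pics/i8.png

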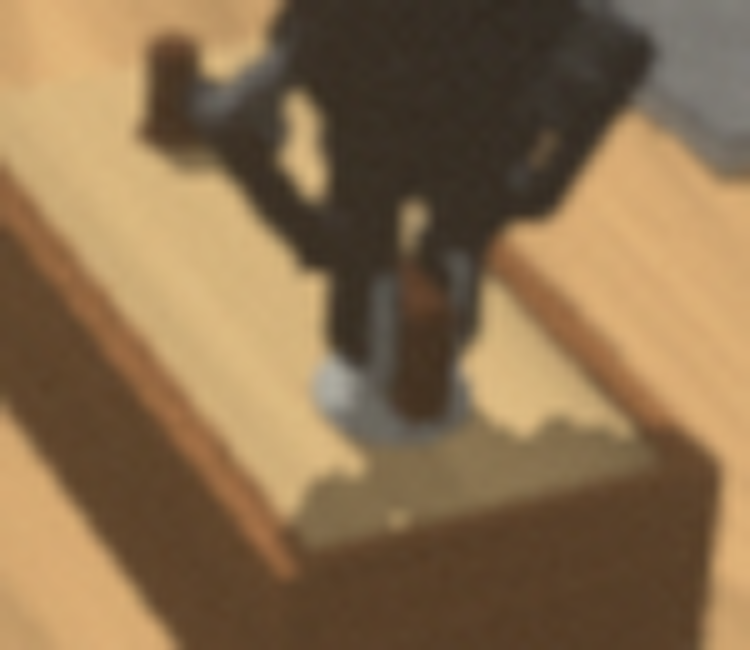

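The collar rests on the lid: 11 N at the expected height. Unload, then make the quarter turn about the toggle's own axis, which is about 2.8 mm off the TCP along tool x.

```bash
python3 -m pendant '[0,0,-0.22,0,0,0, 0,0,0,0,0,0]'; python3 -m pendant '[0,-0.03,0,0,0,7, 0,-0.03,0,0,0,7, 0,-0.03,0,0,0,7, 0,-0.03,0,0,0,7, 0,-0.03,0,0,0,7, 0,0,0,0,0,0]'; python3 plan.py 565 -203.6 82 -87.8
```

```text
time_s: 14.95
ee_pos: [0.5656, -0.2041, 0.0834]
tool_rot: [0.0, 0.694, 0.72, 0.0]
wrist_force: [-0.2, -0.6, -1.3]
width: 0.0134
time_s: 15.45
ee_pos: [0.5637, -0.2034, 0.0825]
tool_rot: [0.0, 0.879, 0.477, -0.0]
wrist_force: [0.3, -0.4, -1.3]
width: 0.0132
t 15.45 pos [ 563.7 -203.4   82.5] yaw -33.04 tilt rv [-0.000e+00  5.000e-02  5.476e+01] F [ 0.3 -0.4 -1.3] w 0.0132
turn rz 54.76  then shift cm (final frame) [0.13 0.03 0.05]  now-frame [0.05 0.12 0.05] q [-0.23  0.63  0.64  1.9  -0.52  0.79  0.13]
```

No resistance, so finish the turn.

```bash
python3 -m pendant '[0,-0.03,0,0,0,7, 0,-0.03,0,0,0,7, 0,-0.03,0,0,0,7, 0,-0.03,0,0,0,7, 0,0,0,0,0,0]';python3 -m pendant '[0,-0.03,0,0,0,7, 0,-0.03,0,0,0,7, 0,-0.03,0,0,0,7, 0,-0.03,0,0,0,5.7, 0,0,0,0,0,0, 0,0,0,0,0,0]'; python3 plan.py 562.5 -201 82 -87.8;python3 - <<'E'
from h import *
s=grab("side",9); crop(s,250,180,75,65,10,"pics/i9.png")
E
```

```text
time_s: 15.87
ee_pos: [0.5629, -0.2026, 0.0825]
tool_rot: [0.0, 0.968, 0.252, -0.0]
wrist_force: [0.5, -0.1, -1.1]
width: 0.0135
time_s: 16.37
ee_pos: [0.5625, -0.2018, 0.0827]
tool_rot: [0.0, 1.0, 0.025, -0.0]
wrist_force: [0.2, 0.6, 0.1]
width: 0.0131
t 16.37 pos [ 562.5 -201.8   82.7] yaw -87.11 tilt rv [0.02 0.04 0.69] F [0.2 0.6 0.1] w 0.0131
turn rz 0.69  then shift cm (final frame) [ 0.01 -0.08  0.07]  now-frame [ 0.01 -0.08  0.07] q [-0.38  0.73  0.88  1.91 -0.74  0.87 -0.63]
```

View pics/i9.png

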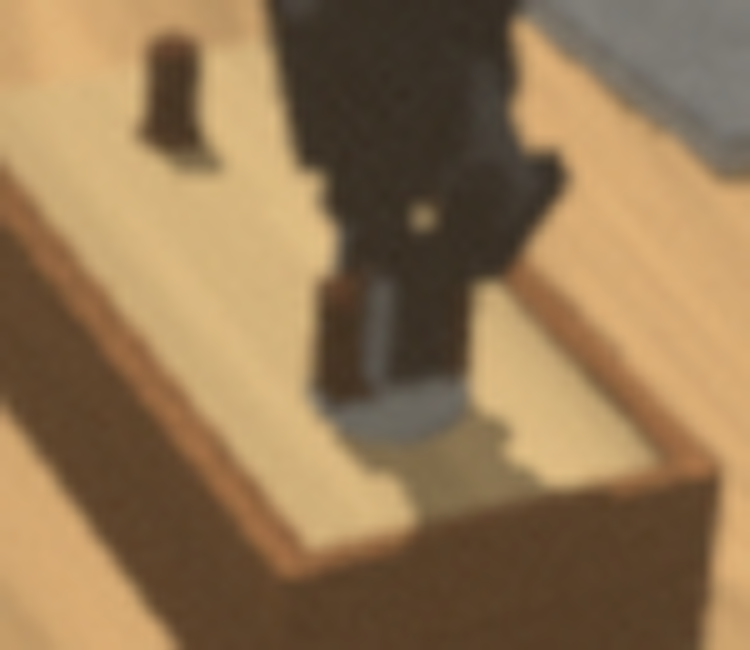

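The wing now lies across the box and the collar is on the lid. Seat it, release and rise.

```bash
python3 -m pendant '[0,0,0.08,0,0,0.7, 0,0,0,0,0,0]'; python3 -m pendant '[0,0,0,0,0,0, 0,0,0,0,0,0, 0,0,0,0,0,0, 0,0,0,0,0,0, 0,0,0,0,0,0]' 55; python3 -m pendant '[0,0,-0.5,0,0,0, 0,0,-1,0,0,0, 0,0,-2,0,0,0, 0,0,-3,0,0,0, 0,0,-3,0,0,0, 0,0,-3,0,0,0, 3,0,-2,0,0,0, 4,0,0,0,0,0, 4,0,0,0,0,0, 4,0,0,0,0,0, 4,0,0,0,0,0, 4,0,0,0,0,0, 4,0,0,0,0,0, 0,0,0,0,0,0, 0,0,0,0,0,0]'; python3 plan.py 562.5 -201 82 -87.8
```

```text
time_s: 16.58
ee_pos: [0.5626, -0.2019, 0.0822]
tool_rot: [-0.0, 1.0, 0.016, 0.0]
wrist_force: [-0.3, -0.6, -0.6]
width: 0.0134
time_s: 17.0
ee_pos: [0.5626, -0.2018, 0.0823]
tool_rot: [-0.0, 1.0, 0.016, 0.0]
wrist_force: [0.4, 0.8, -0.1]
width: 0.0469
time_s: 18.25
ee_pos: [0.8339, -0.1929, 0.2263]
tool_rot: [0.001, 1.0, 0.017, -0.0]
wrist_force: [-1.2, -0.4, -0.4]
width: 0.0468
t 18.25 pos [ 833.9 -192.9  226.3] yaw -88.07 tilt rv [ 0.11  0.06 -0.27] F [-1.2 -0.4 -0.4] w 0.0468
turn rz -0.27  then shift cm (final frame) [-27.16  -0.23  14.43]  now-frame [-27.14  -0.13  14.45] q [-0.22  0.97  0.92  1.04 -0.72  1.42 -1.  ]
```

```bash
python3 - <<'E'
from ov3 import *
s=grab("side",10); t=grab("top",10)
cv2.imwrite("pics/j_side.png",s["frame"][:,:,::-1]); cv2.imwrite("pics/j_top.png",t["frame"][:,:,::-1])
w=(250,180,75,60)
a=cv2.resize(s["frame"][180:240,250:325,::-1],None,fx=5.3,fy=5.3,interpolation=cv2.INTER_CUBIC)
b=dtog(s,565.3,-201,35.5,92.2,w,5.3,"pics/x.png") if False else dtog(s,565.3,-201,35.5,92.2,w,5,"pics/x.png")
cv2.imwrite("pics/j_c.png",np.hstack([cv2.resize(a,(375,300)),b]))
E
```

```text
(no output)
```

View pics/j_side.png

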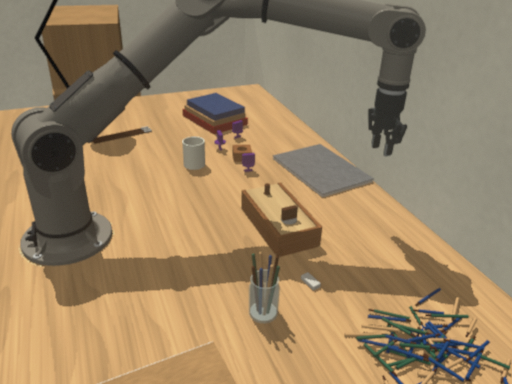

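View pics/j_top.png

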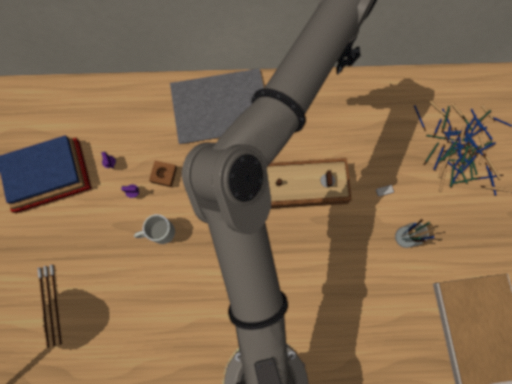

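View pics/j_c.png

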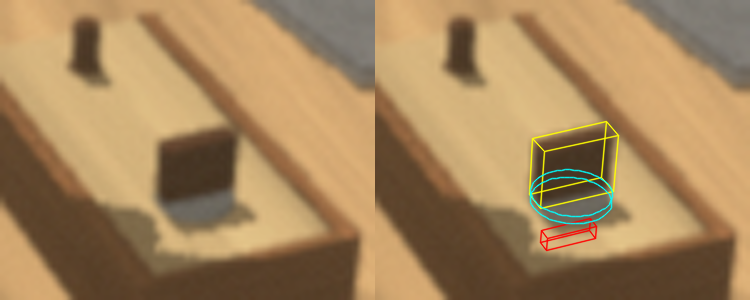

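The toggle stands upright and crosswise on the lid at side (288,213), and the robot is clear. Last check: the knob and bystanders against the earlier frames, then hand in.

```bash
python3 - <<'E'
from fit import *
def sh(n,i,j,u,v,r=9):
    a,b=load(n,i)["frame"],load(n,j)["frame"]; T=a[v-r:v+r,u-r:u+r]; S=b[v-r-6:v+r+6,u-r-6:u+r+6]
    m=cv2.matchTemplate(S,T,cv2.TM_CCOEFF_NORMED); _,mx,_,l=cv2.minMaxLoc(m); return (l[0]-6,l[1]-6),round(mx,3)
print("knob since shut",sh("side",3,10,267,189)); print("mug",sh("side",0,10,194,153,16),"jar",sh("side",0,10,264,290,20),"eraser",sh("side",0,10,311,282,9))
W=world(load("side",10))*1000
m=(np.linalg.norm(W[...,:2]-[565,-201],axis=-1)<30)&(W[...,2]>64.5)&(W[...,2]<115)
p=fit(W[m],[565,-201,35.5,np.radians(92.2)],yaw=True); print(p[0][:3].round(1),np.degrees(p[0][3]).round(1),p[1:])
robot.job_done(); print(robot.get_obs()["time_s"])
E
```

```text
knob since shut ((0, 1), 0.809)
mug ((0, 0), 0.999) jar ((0, 0), 0.863) eraser ((0, 1), 0.598)
[ 562.1 -202.5   35.5] 91.9 (254, np.float64(1.5579676792783645))
the job is handed in; nothing more can be done
the job is handed in; nothing more can be done
```

I slid the lid shut, moved the T-toggle from its holder into the slot until its collar met the lid, turned it a quarter turn, let go and backed the arm clear. I handed the job in at about 18.4 s of the 59 s allowed; no verdict was reported.

**What the last checks showed:**
- **Lid:** It stopped moving under a 12.7 N push. In the last picture the knob matches its shut position to within 1 pixel (match 0.81, because a shadow had moved).
- **Toggle:** A depth fit puts it at (562, -202.5) mm, yaw 91.9°. The foot's underside is at 35.5 mm, the height expected with the collar on the lid. The box's yaw is 2.2°, so the foot lies across the slot. The foot itself is hidden below the lid, so its lock is inferred from this fit and from the turn meeting no resistance.
- **Disagreement:** That position is about 3 mm in x and 1.5 mm in y from my slot estimate, about 1 mm beyond the play the stem has in x. The fit's residual is 1.6 mm, and the overlay in the same picture lined up closely.
- **Bystanders:** The mug shows no shift and the jar none. The eraser's match was poor (0.60, 1 pixel), most likely because the arm's shadow now falls there; the arm never went near it.

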